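# Take the temperature of the round flatbread

### The arm

A 6-joint arm with a two-finger parallel gripper is mounted at the origin on the work surface. World frame = base frame: x ahead of the robot, y to its left, z up, the work surface at z = 0. Lengths are in m, angles in rad, forces in N, time in s.
With the tool pointing down it reaches from about 0.325 to 0.925 m from the base axis. Payload 3.1 kg.
Tool frame: the origin (TCP) lies at the very end of the fingers, on their centre line; the grasp point (between the pads) lies r.pinch_z behind it (r.pinch_z is the distance from the TCP to the grasp point, in m); z points along the fingers, y is the direction in which the jaws open and shut (so a half turn about z gives the same grasp; the last joint's range is limited). The gripper opens to 85 mm and grips with 20 to 120 N. Pads are 22 mm wide; open, the fingers measure 114 mm over their backs; the gripper's body (76 mm by 85 mm) begins 54 mm behind the grasp point. The pads swing forward as they close: fully open they stand 13 mm farther back than shut.
Start: joints at [-1.389, 0.217, 1.613, -0, 1.311, -0.112], TCP at [0.181, -0.598, 0.199] pointing down, gripper open.
Joint ranges: [-2.75, 2.75], [-0.78, 2.1], [0.31, 2.55], [-1.13, 4.27], [0.13, 2.63], [-2.58, 2.58]. Speed limits (rad/s): [2.79, 2.79, 3.14, 3.14, 3.14, 3.14].

### API

Orientations are given as a 3x3 rotation matrix whose columns are the frame's x, y, z axes.
In Python, from station import r gives the robot as it stands.
- The arm moves only by the tool servo_tool, never from a script. Its argument "plan" is a list of rows, each an object of numbers: "x", "y", "z": the shift along the tool's x, y, z in m; "yaw": the turn about the tool's z in rad. A call has exactly 10 rows; each row is the pose to reach, as a shift and turn from the pose commanded when the call began, along the tool's axes at that moment; what a row does not reach only later rows make up. A row lasts 1/10 s, in which the tool goes at most 50 mm and 8.59 degrees, less where a joint would pass 70% of its speed; a pose out of reach is approached as far as the arm can. A call with a gripper value outside its range is refused whole. "jaw" is the opening, from 0 (shut) to 1 (fully open), set as the call begins (left out, the last holds). The fingers move at their own pace and stop on an object; "grip_force" is the grip in N (left out, the last holds). Time passes only in rows, so rows that repeat a pose let the fingers close, or fill a call up. It gives the time, the measured TCP pose, the force and the opening at its end, in the units of the state.
- r.get_obs(): the state, without advancing time (a new reading comes with each control period).
- r.read_camera(name): name is "scene" or "side" or "wrist"; returns a dict with "img" (420x560x3 uint8, red, green, blue), "K" (3x3 intrinsics, pixels), "k1" (the pictures are not rectified: a ray, as slopes to the right and down, at radius r is drawn at 1 + k1 r^2 times it, then the intrinsics apply), "extrinsics" (4x4, takes a point from camera to world coordinates); the wrist camera has in their place "T_tool_cam" (4x4, takes a point from camera to tool coordinates, whose origin is the TCP and whose axes are the flange's). Camera axes: x right, y up, looking along -z (the intrinsics and any distortion apply to the point x, -y, -z); pixel columns grow to the right and rows downward; lengths in m; the calibration is good to about 2 mm. A picture is of the moment at which its call begins: read the wrist's pose just before it. There is no depth.
- r.job_done(): hands the job in, once; it reports no verdict.
The state is a dict: "time_s": time; "joint_positions": joint angles; "joint_velocities": joint speeds; "joint_torque": joint torques, N m; "tool_pos": TCP position; "tcp_rot": TCP orientation; "force": force on the tool from outside, world axes, zero at the start; "wrist_torque": the same for the moment, N m; "opening": opening from 0.0 (shut) to 1.0 (fully open).
Only numpy, scipy, OpenCV 4.12 (cv2) and the standard library are available. Lean on these libraries where they do the work, as an engineer would, in place of code of your own. Each camera call takes 0.05 s, during which the arm holds its last target. There are 200 camera calls.

### The job

Check how hot the round flatbread on its sloping stand is: pick up the infrared thermometer from its rubber mat, point its lens at the middle of the round bread (not the long one) from about 10 cm away, and hold it there steadily for two seconds. Then lay the thermometer back on the mat, resting on its underside, and let go; do not let it fall, do not touch the breads or their stands, and leave the other things on the counter where they are.

Things in the scene. Friction and masses are not known exactly. Their poses are not given: they have to be found in the camera images.
- thermo_mid (a point): grey handheld infrared thermometer lying on its flat underside on the mat, about 154 mm long, 0.2 kg. This point is the centre of its box-shaped handle (120 long x 34 wide x 46 mm high), 23 mm above its underside. x: along the handle to the lens end; y: to its left across the 34 mm width (grip here, from above); z: up. A round bare-metal snout (26 mm across) sticks out of the +x end and slants 30 deg downwards; a small display is on top at the other end
- lens (a point): centre of the thermometer's lens, the flat end of the snout: 94 mm ahead (+x) of thermo_mid and 9.5 mm below it. This point's own x axis is the line of sight: forward and 30 deg below the handle's x axis; its y is the handle's y
- round_stand: sloping wooden bread stand fixed to the counter, 220 mm wide, about 190 mm deep, 160 mm tall at its far edge; its board slopes up at 35 deg along the stand's own +x, so the bread faces back along -x and up. Origin: on the counter under the middle; x as said, z up. It carries the round flatbread (194 mm across, 18 mm thick, fixed to the board)
- round_stand_crust (a point): middle of the upper crust of the round flatbread, 106 mm above the counter; its z axis points out of the crust (35 deg from vertical, towards the stand's -x side), its x axis up the slope
- long_stand: sloping wooden bread stand fixed to the counter, 220 mm wide, about 190 mm deep, 160 mm tall at its far edge; its board slopes up at 35 deg along the stand's own +x, so the bread faces back along -x and up. Origin: on the counter under the middle; x as said, z up. It carries the long flatbread (208 x 84 mm, rounded ends, 18 mm thick, fixed to the board). Not to be measured; the two stands may stand either way round
- mat: black rubber mat fixed on the counter, 140 (its x) x 240 (its y) x 6 mm thick. Origin: centre of its underside, on the counter
- stamp: wooden bread stamp standing upright, 58 mm wide, 106 mm tall; a bystander. Origin: centre of its underside
- seed_tub: clear plastic tub of seeds, 160 x 120 x 70 mm high; a bystander. Origin: centre of its underside
- jar: glass jar, 72 mm wide, 120 mm tall; a bystander. Origin: centre of its underside
- cup: white mug, 84 mm wide, 85 mm tall; a bystander. Origin: centre of its underside
- brush: hand brush lying flat; a bystander. Origin: in its underside
- scraper: steel dough scraper with a wooden handle, lying flat, about 110 mm; a bystander. Origin: in its underside
Things that resemble listed ones, but are neither listed nor needed, are in the scene too. Of the things that look like the part that bears thermo_mid, the largest one is meant.

How it is judged:
By the outcome, as a careful person would: the job done as asked, in the order asked, and still so for the second after the job is handed in, with the robot touching nothing.
It also fails if it takes over 54 s, if anything falls off the work surface, if the arm or the gripper's body presses on something with over 40 N, if the wrist force passes 120 N, or if a joint passes its speed limit or range.

## Working session

There is one attempt and no reset: what is moved stays moved. The work goes in short steps, Python scripts to look and compute and a tool call to move; the robot and the scene stay as the last step left them, time stands still between calls to the robot, and variables do not carry over. Pictures are saved under pics/ and viewed, about 8 in all and at most 12, crops included, and the job is handed in when it is done.

Besides the shell and the picture viewer there is one more tool, called after "Call:" by a JSON object that holds its "api" and its "payload", one argument or row to a line. servo_tool: Moves the arm, as the interface text tells. Its arguments: {"type":"object","properties":{"plan":{"type":"array","items":{"type":"object","properties":{"x":{"type":"number"},"y":{"type":"number"},"z":{"type":"number"},"yaw":{"type":"number"}}}},"jaw":{"type":"number"},"grip_force":{"type":"number"}},"required":["plan"]}

```bash
mkdir -p pics; cat > h.py <<'E'
import numpy as np, cv2
from station import r
def snap(n,f):
    o=r.get_obs(); c=r.read_camera(n); cv2.imwrite('pics/'+f,c['img'][:,:,::-1])
    if n=='wrist':
        T=np.eye(4);T[:3,:3]=o['tcp_rot'];T[:3,3]=o['tool_pos'];E=T@c['T_tool_cam']
    else: E=c['extrinsics']
    np.savez('pics/'+f+'.npz',K=c['K'],k1=c['k1'],E=E); return c['img']
def ld(f): d=np.load('pics/'+f+'.npz'); return d['K'],float(d['k1']),d['E']
def ray(f,u,v):
    K,k1,E=ld(f)
    p=cv2.undistortPoints(np.array([[[u,v]]],float),K,np.array([k1,0,0,0.])).ravel()
    d=E[:3,:3]@np.array([p[0],-p[1],-1]); return E[:3,3],d/np.linalg.norm(d)
def plane(f,u,v,z):
    o,d=ray(f,u,v); return o+d*(z-o[2])/d[2]
def tri(f1,p1,f2,p2):
    o1,d1=ray(f1,*p1);o2,d2=ray(f2,*p2)
    s=np.linalg.lstsq(np.stack([d1,-d2],1),o2-o1,rcond=None)[0]
    a=o1+s[0]*d1;b=o2+s[1]*d2; return (a+b)/2,np.linalg.norm(a-b)
def proj(f,P):
    K,k1,E=ld(f); q=np.linalg.inv(E)@np.append(P,1); a,b=q[0]/-q[2],-q[1]/-q[2]; s=1+k1*(a*a+b*b)
    return K[0,0]*a*s+K[0,2],K[1,1]*b*s+K[1,2]
E
python3 - <<'E'
from h import *
for n in('scene','side','wrist'):
    snap(n,n+'0.png');K,k1,T=ld(n+'0.png');print(n,K[0,0],k1,T.round(3).tolist())
print(r.pinch_z,r.get_obs()['time_s'],r.get_obs()['tcp_rot'])
a=cv2.imread('pics/scene0.png');b=cv2.imread('pics/side0.png')
E
```

```text
scene 418.2055846561347 -0.04138784210988559 [[-0.807, -0.47, 0.358, 1.002], [0.591, -0.654, 0.473, 0.581], [0.012, 0.593, 0.805, 1.163], [0.0, 0.0, 0.0, 1.0]]
side 532.7516076942579 -0.02508642524664158 [[0.984, 0.098, -0.146, 0.312], [-0.175, 0.631, -0.755, -1.117], [0.018, 0.769, 0.639, 1.01], [0.0, 0.0, 0.0, 1.0]]
wrist 306.02171953708853 -0.05539720474342954 [[0.29, 0.92, 0.264, 0.249], [-0.957, 0.279, 0.079, -0.578], [-0.002, -0.276, 0.961, 0.371], [0.0, 0.0, 0.0, 1.0]]
0.0187 0.15 [[ 9.57141430e-01  2.89620725e-01 -3.43232237e-04]
 [ 2.89620848e-01 -9.57139607e-01  1.88067302e-03]
 [ 2.16160717e-04 -1.89947728e-03 -9.99998173e-01]]
```

View pics/scene0.png

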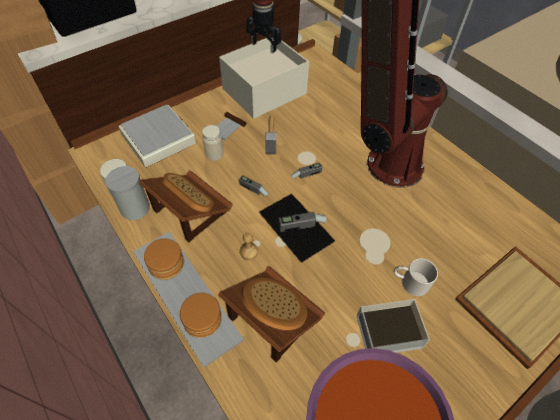

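View pics/side0.png

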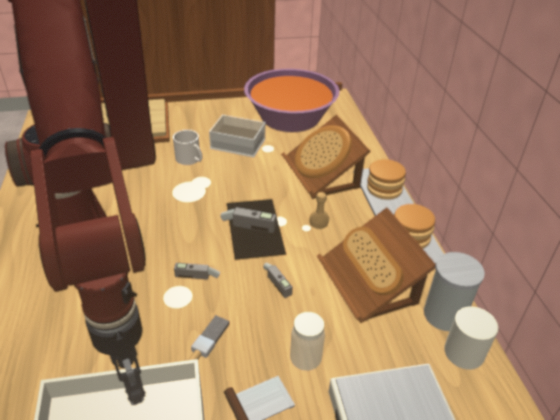

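The round bread is at scene (275,303) / side (323,152), and the long one is at scene (188,192) / side (371,260). There are three thermometer-like things: scene (297,222) on the mat, and smaller ones at (254,186) and (308,171) off the mat. The one on the mat is the largest and fits the description. Next I'll confirm it in an enlarged crop.

```bash
python3 - <<'E'
from h import *
a=cv2.imread('pics/scene0.png');b=cv2.imread('pics/side0.png')
c1=cv2.resize(a[180:360,210:350],None,fx=2.8,fy=2.8,interpolation=2)
c2=cv2.resize(b[110:270,215:375],None,fx=2.8,fy=2.8,interpolation=2)
H=max(c1.shape[0],c2.shape[0]); w=np.zeros((H,c1.shape[1]+c2.shape[1],3),np.uint8)
w[:c1.shape[0],:c1.shape[1]]=c1;w[:c2.shape[0],c1.shape[1]:]=c2
print(w.shape,c1.shape);w=cv2.resize(w,None,fx=.95,fy=.95);cv2.imwrite('pics/crop1.png',w)
print('bread',tri('scene0.png',(275,303),'side0.png',(323,152)))
print('long',tri('scene0.png',(188,192),'side0.png',(371,260)))
for n,p in dict(mat=(297,226),body=(297,222),snout=(322,218),stamp=(249,252)).items(): print(n,plane('scene0.png',*p,.03))
E
```

```text
(504, 840, 3) (504, 392, 3)
bread (array([0.71851784, 0.21401407, 0.09341391]), np.float64(0.00825419184496158))
long (array([ 0.71921382, -0.26220411,  0.09365556]), np.float64(0.0054365622245023245))
mat [0.48110177 0.02016437 0.03      ]
body [0.47135144 0.0077176  0.03      ]
snout [0.39419787 0.04351264 0.03      ]
stamp [0.66292496 0.00947828 0.03      ]
```

View pics/crop1.png

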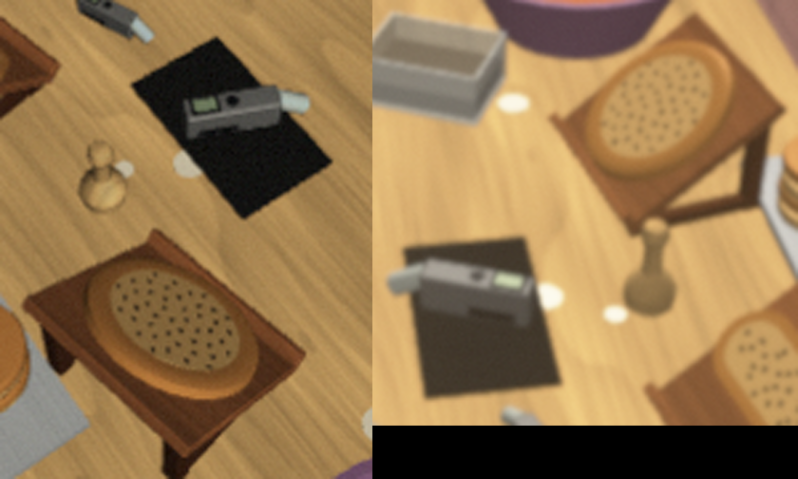

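The crop confirms that the big thermometer lies on the mat with its snout pointing towards the robot. The round bread is on the near-+y stand, with its low edge towards the robot. I'll move over the mat for a wrist look.

Call:
{"api": "servo_tool", "payload": {
  "plan": [
    {"x":0.031,"y":-0.0345,"z":-0.02,"yaw":-0.14},
    {"x":0.062,"y":-0.069,"z":-0.04,"yaw":-0.28},
    {"x":0.093,"y":-0.1035,"z":-0.06,"yaw":-0.42},
    {"x":0.124,"y":-0.138,"z":-0.08,"yaw":-0.56},
    {"x":0.155,"y":-0.1725,"z":-0.1,"yaw":-0.7},
    {"x":0.186,"y":-0.207,"z":-0.1,"yaw":-0.84},
    {"x":0.217,"y":-0.2415,"z":-0.1,"yaw":-0.98},
    {"x":0.248,"y":-0.276,"z":-0.1,"yaw":-1.12},
    {"x":0.279,"y":-0.3105,"z":-0.1,"yaw":-1.26},
    {"x":0.31,"y":-0.345,"z":-0.1,"yaw":-1.4}
  ],
  "jaw": 1
}}

```text
time_s: 1.15
tool_pos: [0.3781, -0.1764, 0.2985]
tcp_rot: [[-0.128, 0.992, 0.0], [0.992, 0.128, -0.0], [-0.0, 0.0, -1.0]]
force: [1.3, -0.3, 0.4]
opening: 0.999
```

```bash
cat >> h.py <<'E'
def togo(P,yaw):
    o=r.get_obs();R=o['tcp_rot'];y0=np.arctan2(R[1,0],R[0,0]);d=(yaw-y0+np.pi)%(2*np.pi)-np.pi
    print('t',o['time_s'],'tcp',o['tool_pos'].round(4) if hasattr(o['tool_pos'],'round') else o['tool_pos'],'yaw',round(y0,3),'q',np.round(o['joint_positions'],2),'open',round(float(o['opening']),3),'shift',(np.array(R).T@(np.array(P)-o['tool_pos'])).round(4),'toolyaw',round(-d,3))
E
python3 - <<'E'
from h import *
for n,a,b in (('hi-y',(220,294.7),(369.4,150.6)),('hi+y',(279.5,348.4),(337,115.6)),('lo-y',(269,268.3),(312.6,195.7)),('lo+y',(323.9,312.3),(283.6,154.4))): print(n,tri('scene0.png',a,'side0.png',b))
togo([.47,.02,.30],2.7)
E
```

```text
hi-y (array([0.83445972, 0.12773403, 0.14322994]), np.float64(0.006829439536268054))
hi+y (array([0.79251523, 0.33399207, 0.14711404]), np.float64(0.005750836414655717))
lo-y (array([0.65445805, 0.08854007, 0.02837948]), np.float64(0.019224079251492006))
lo+y (array([0.61064753, 0.29913461, 0.0396732 ]), np.float64(0.01171635422189717))
t 1.15 tcp [ 0.3781 -0.1764  0.2985] yaw 1.699 q [-0.61 -0.32  1.94  0.    1.52 -0.73] open 0.999 shift [ 0.183   0.1163 -0.0015] toolyaw -1.001
```

Call:
{"api": "servo_tool", "payload": {
  "plan": [
    {"x":0.02,"y":0.0125,"z":0,"yaw":-0.12},
    {"x":0.04,"y":0.025,"z":0,"yaw":-0.24},
    {"x":0.06,"y":0.0375,"z":0,"yaw":-0.36},
    {"x":0.08,"y":0.05,"z":0,"yaw":-0.48},
    {"x":0.1,"y":0.0625,"z":0,"yaw":-0.6},
    {"x":0.12,"y":0.075,"z":0,"yaw":-0.72},
    {"x":0.14,"y":0.0875,"z":0,"yaw":-0.84},
    {"x":0.16,"y":0.1,"z":0,"yaw":-0.96},
    {"x":0.18,"y":0.115,"z":0,"yaw":-1.0},
    {"x":0.183,"y":0.116,"z":0,"yaw":-1.0}
  ]
}}

```text
time_s: 2.15
tool_pos: [0.4709, 0.0195, 0.2981]
tcp_rot: [[-0.903, 0.43, -0.001], [0.43, 0.903, 0.001], [0.001, 0.001, -1.0]]
force: [0.0, -0.1, 0.7]
opening: 0.998
```

```bash
python3 - <<'E'
from h import *
snap('wrist','w1.png'); togo([.47,.02,.30],2.7)
E
```

```text
t 2.2 tcp [0.4704 0.0188 0.2981] yaw 2.696 q [-0.11 -0.19  1.84  0.    1.49 -1.23] open 1.001 shift [ 0.0009  0.0009 -0.0019] toolyaw -0.004
```

View pics/w1.png

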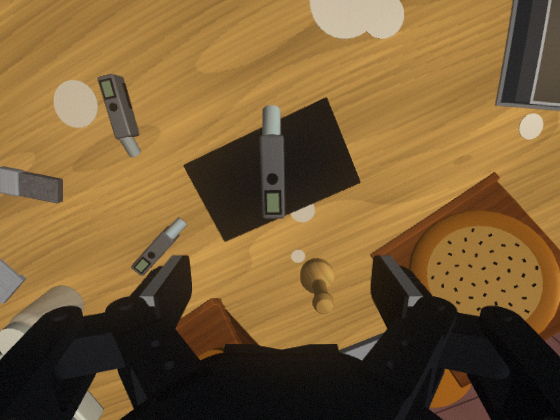

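The wrist picture shows the thermometer at about (273,177), with its front at row 136, its back at row 217 and the snout at (272,120). The round bread is at (485,272).

```bash
python3 - <<'E'
from h import *
im=cv2.imread('pics/w1.png');hsv=cv2.cvtColor(im,cv2.COLOR_BGR2HSV)
print(im[176,[245,255,258,260,262,264,268,273,278,282,284,286,288,295]].tolist())
print(im[[100,105,110,120,130,134,136,138,140,150],273].tolist()); print(im[[190,205,212,216,218,220,225],280].tolist())
roi=np.zeros(im.shape[:2],np.uint8);roi[95:230,240:305]=255
g=cv2.cvtColor(im,cv2.COLOR_BGR2GRAY)
m=((g>45)&(g<125)&(hsv[...,1]<90)).astype(np.uint8)*255&roi
m=cv2.morphologyEx(m,cv2.MORPH_CLOSE,np.ones((9,9)))
c=max(cv2.findContours(m,0,1)[0],key=cv2.contourArea);rc=cv2.minAreaRect(c);print(rc);B=cv2.boxPoints(rc)
W=np.array([plane('w1.png',*p,.052) for p in B]);print(B,W.round(4));print(W.mean(0),[np.linalg.norm(W[i]-W[(i+1)%4]).round(4) for i in range(4)])
for p in ((272,217),(272.5,136),(271.5,107)): print(p,plane('w1.png',*p,.052))
# bread ellipse in all three
for f,(u,v),z in (('w1.png',(485,272),.106),('scene0.png',(275,303),.106),('side0.png',(323,152),.106)):
    i=cv2.cvtColor(cv2.imread('pics/'+f),cv2.COLOR_BGR2HSV)
    print(f,[i[v,u+d].tolist() for d in (-75,-65,-50,-35,-27,0,27,35)])
E
```

```text
[[21, 24, 32], [22, 27, 34], [27, 31, 34], [30, 34, 38], [63, 67, 69], [80, 82, 87], [27, 28, 33], [24, 29, 30], [73, 76, 81], [89, 92, 96], [50, 52, 57], [21, 27, 32], [21, 19, 28], [21, 26, 29]]
[[70, 138, 179], [130, 156, 168], [157, 170, 165], [161, 173, 162], [163, 172, 159], [95, 100, 97], [75, 77, 83], [85, 87, 93], [80, 79, 85], [87, 93, 97]]
[[30, 36, 39], [22, 28, 36], [24, 30, 40], [82, 88, 96], [60, 88, 108], [70, 132, 174], [77, 150, 194]]
((270.1950988769531, 162.660888671875), (111.59786987304688, 42.189571380615234), 74.9084243774414)
[[235.2999  114.2787 ]
 [276.0344  103.29411]
 [305.0903  211.04308]
 [264.3558  222.02766]] [[ 0.3763 -0.0024  0.052 ]
 [ 0.387   0.0522  0.052 ]
 [ 0.5376  0.026   0.052 ]
 [ 0.5274 -0.0341  0.052 ]]
[0.4570872  0.01045416 0.052     ] [np.float64(0.0557), np.float64(0.1529), np.float64(0.0609), np.float64(0.1545)]
(272, 217) [ 0.52531711 -0.02072472  0.052     ]
(272.5, 136) [0.42292682 0.02971754 0.052     ]
(271.5, 107) [0.38866355 0.04484572 0.052     ]
w1.png [[21, 123, 29], [16, 218, 125], [18, 163, 156], [17, 161, 158], [18, 165, 158], [18, 162, 156], [18, 157, 159], [18, 157, 156]]
scene0.png [[15, 179, 148], [14, 176, 151], [16, 144, 110], [11, 168, 76], [14, 178, 122], [17, 139, 130], [15, 173, 106], [11, 177, 108]]
side0.png [[19, 33, 125], [19, 111, 230], [19, 115, 233], [17, 129, 199], [15, 157, 154], [18, 129, 170], [13, 152, 141], [13, 152, 141]]
```

Heading is about 2.69 and the centre about (0.474, 0.005). The measured length of 114 mm against the stated 120 is good enough for a grasp. Next I'll work out the shift to the grasp, and the bread from several views.

```bash
python3 - <<'E'
from h import *
togo([.473,.0045,.014],2.688)
A=plane('scene0.png',275,303,.106);B=plane('side0.png',323,152,.106);C=plane('w1.png',485,272,.106);print(A,B,C)
out=[]
for f,(x0,y0,x1,y1) in (('scene0.png',(225,265,325,355)),('side0.png',(280,112,372,195)),('w1.png',(400,190,560,330))):
    i=cv2.cvtColor(cv2.imread('pics/'+f),cv2.COLOR_BGR2HSV).astype(int)
    m=((i[...,0]>=16)&(i[...,0]<=22)&(i[...,1]<170)&(i[...,2]>95)).astype(np.uint8);q=np.zeros_like(m);q[y0:y1,x0:x1]=m[y0:y1,x0:x1]
    q=cv2.morphologyEx(cv2.medianBlur(q,3),cv2.MORPH_CLOSE,np.ones((5,5)));q=cv2.morphologyEx(q,cv2.MORPH_OPEN,np.ones((7,7)))
    c=max(cv2.findContours(q,0,1)[0],key=cv2.contourArea);e=cv2.fitEllipse(cv2.convexHull(c));print(f,e,cv2.boundingRect(c),plane(f,*e[0],.106));out.append(e[0])
print(tri('scene0.png',out[0],'side0.png',out[1]),tri('scene0.png',out[0],'w1.png',out[2]),tri('side0.png',out[1],'w1.png',out[2]))
E
```

```text
t 2.2 tcp [0.4704 0.0188 0.2981] yaw 2.696 q [-0.11 -0.19  1.84  0.    1.49 -1.23] open 1.001 shift [-0.0088 -0.0117  0.2841] toolyaw 0.008
[0.71795542 0.21966284 0.106     ] [0.71647381 0.19352967 0.106     ] [0.70620217 0.21564779 0.106     ]
scene0.png ((275.4282531738281, 299.84271240234375), (32.01853561401367, 53.059871673583984), 120.7032699584961) (252, 282, 48, 37) [0.71162387 0.2129975  0.106     ]
side0.png ((310.885009765625, 147.60055541992188), (52.77018737792969, 68.33961486816406), 94.08853912353516) (280, 124, 64, 51) [0.68534713 0.22282433 0.106     ]
w1.png ((485.08465576171875, 274.93621826171875), (93.27243041992188, 119.11626434326172), 107.36976623535156) (428, 227, 114, 90) [0.71069091 0.21465499 0.106     ]
(array([0.69792326, 0.21682225, 0.10493053]), np.float64(0.027803848596122088)) (array([0.71116197, 0.21386003, 0.10620582]), np.float64(0.0018755276488852466)) (array([0.68369076, 0.20058051, 0.12750387]), np.float64(0.015013616070630734))
```

Scene and wrist agree on the crust at (0.711, 0.214, 0.106): the residual is 1.9 mm and the height matches the 106 mm given. The side mask leaked, so I'm ignoring it. Descending now.

Call:
{"api": "servo_tool", "payload": {
  "plan": [
    {"x":-0.003,"y":-0.004,"z":0.03,"yaw":0.008},
    {"x":-0.006,"y":-0.008,"z":0.07,"yaw":0.008},
    {"x":-0.009,"y":-0.012,"z":0.11,"yaw":0.008},
    {"x":-0.009,"y":-0.012,"z":0.15,"yaw":0.008},
    {"x":-0.009,"y":-0.012,"z":0.19,"yaw":0.008},
    {"x":-0.009,"y":-0.012,"z":0.22,"yaw":0.008},
    {"x":-0.009,"y":-0.012,"z":0.245,"yaw":0.008},
    {"x":-0.009,"y":-0.012,"z":0.265,"yaw":0.008},
    {"x":-0.009,"y":-0.012,"z":0.278,"yaw":0.008},
    {"x":-0.009,"y":-0.012,"z":0.284,"yaw":0.008}
  ]
}}

```text
time_s: 3.2
tool_pos: [0.4721, 0.0024, 0.0134]
tcp_rot: [[-0.897, 0.441, -0.002], [0.441, 0.897, 0.0], [0.002, -0.001, -1.0]]
force: [-0.0, 0.7, 0.5]
opening: 0.999
```

Call:
{"api": "servo_tool", "payload": {
  "plan": [
    {"x":0},
    {"x":0},
    {"x":0},
    {"x":0},
    {"x":0},
    {"x":0},
    {"x":0},
    {"x":0},
    {"x":0},
    {"x":0}
  ],
  "jaw": 0,
  "grip_force": 60
}}

```text
$.plan[0]: bad value
```

```bash
python3 - <<'E'
from h import *
snap('wrist','w2.png'); togo([.473,.0045,.014],2.688)
E
```

```text
t 3.25 tcp [0.4722 0.0025 0.0133] yaw 2.685 q [-0.14  0.15  2.09 -0.    0.91 -1.26] open 1.0 shift [ 0.0002  0.0022 -0.0007] toolyaw -0.003
```

View pics/w2.png

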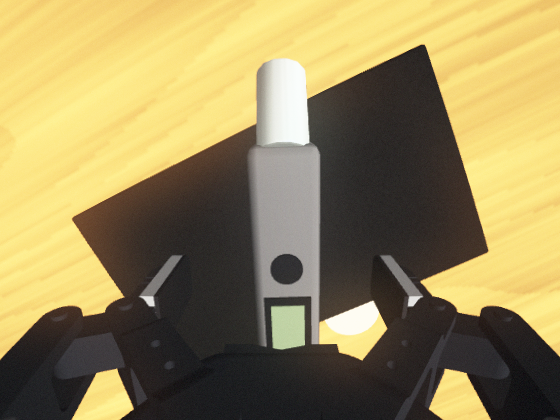

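The thermometer lies between the open pads, aligned with them. Its front edge is at row 147, columns 250–318, and the lens tip is at (281,60).

```bash
python3 - <<'E'
from h import *
o=r.get_obs();R=np.array(o['tcp_rot'])
for p in ((283,147),(250,155),(319,155),(259,330),(321,310),(281,60)):
    P=plane('w2.png',*p,.052);print(p,P,(R.T@(P-o['tool_pos'])).round(4))
E
```

```text
(283, 147) [0.42170541 0.0284898  0.052     ] [ 0.0569  0.001  -0.0386]
(250, 155) [0.41842275 0.01393503 0.052     ] [ 0.0534 -0.0135 -0.0386]
(319, 155) [0.43178637 0.04118506 0.052     ] [ 0.0534  0.0169 -0.0386]
(259, 330) [ 0.50084962 -0.02417645  0.052     ] [-0.0374 -0.0113 -0.0388]
(321, 310) [0.50396955 0.00994711 0.052     ] [-0.0252  0.0207 -0.0388]
(281, 60) [0.38955621 0.0432983  0.052     ] [ 0.0922  0.0002 -0.0385]
```

Call:
{"api": "servo_tool", "payload": {
  "plan": [
    {"x":-0.002,"y":0.003,"z":0,"yaw":-0.02},
    {"x":-0.002,"y":0.003,"z":0,"yaw":-0.02},
    {"x":-0.002,"y":0.003,"z":0,"yaw":-0.02},
    {"x":-0.002,"y":0.003,"z":0,"yaw":-0.02},
    {"x":-0.002,"y":0.003,"z":0,"yaw":-0.02},
    {"x":-0.002,"y":0.003,"z":0,"yaw":-0.02},
    {"x":-0.002,"y":0.003,"z":0,"yaw":-0.02},
    {"x":-0.002,"y":0.003,"z":0,"yaw":-0.02},
    {"x":-0.002,"y":0.003,"z":0,"yaw":-0.02},
    {"x":-0.002,"y":0.003,"z":0,"yaw":-0.02}
  ],
  "jaw": 0,
  "grip_force": 60
}}

```text
time_s: 4.25
tool_pos: [0.4776, 0.0045, 0.016]
tcp_rot: [[-0.907, 0.422, 0.002], [0.422, 0.907, -0.001], [-0.002, 0.0, -1.0]]
force: [-1.6, -0.9, 5.1]
opening: 0.366
```

Call:
{"api": "servo_tool", "payload": {
  "plan": [
    {"x":0,"y":0,"z":0,"yaw":0},
    {"x":0,"y":0,"z":-0.005,"yaw":0},
    {"x":0,"y":0,"z":-0.02,"yaw":0},
    {"x":0,"y":0,"z":-0.04,"yaw":0},
    {"x":0,"y":0,"z":-0.07,"yaw":0},
    {"x":0,"y":0,"z":-0.1,"yaw":0},
    {"x":0,"y":0,"z":-0.13,"yaw":0},
    {"x":0,"y":0,"z":-0.15,"yaw":0},
    {"x":0,"y":0,"z":-0.16,"yaw":0},
    {"x":0,"y":0,"z":-0.16,"yaw":0}
  ]
}}

```text
time_s: 5.25
tool_pos: [0.4775, 0.0047, 0.176]
tcp_rot: [[-0.907, 0.422, 0.003], [0.422, 0.907, -0.0], [-0.003, 0.001, -1.0]]
force: [-0.3, 1.0, -1.5]
opening: 0.36
```

```bash
python3 - <<'E'
from h import *
snap('wrist','w3.png'); togo([.473,.0045,.014],2.688)
c=np.array([.711,.214,.106]);h=.2;H=np.array([np.cos(h),np.sin(h),0])
mid=c-.1806*H; print('mid target',mid)
togo([mid[0],mid[1],.15],h)
E
```

```text
t 5.3 tcp [0.4764 0.0048 0.1745] yaw 2.706 q [-0.14 -0.08  1.98  0.    1.25 -1.27] open 0.363 shift [ 0.003  -0.0017  0.1605] toolyaw 0.018
mid target [0.53399998 0.17812032 0.106     ]
t 5.3 tcp [0.4764 0.0048 0.1745] yaw 2.706 q [-0.14 -0.08  1.98  0.    1.25 -1.27] open 0.363 shift [0.0209 0.1815 0.0245] toolyaw 2.506
```

View pics/w3.png

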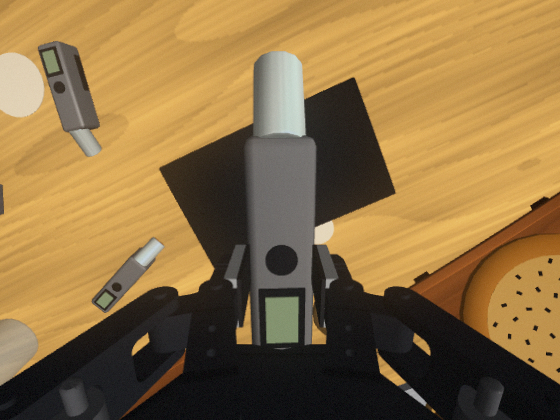

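The thermometer is held squarely, with the front edge at row 137 and the lens tip at (278,53). Next I'll turn it towards the bread.

Call:
{"api": "servo_tool", "payload": {
  "plan": [
    {"x":0,"y":0.005,"z":-0.005,"yaw":0.06},
    {"x":0,"y":0.015,"z":-0.01,"yaw":0.18},
    {"x":0,"y":0.025,"z":-0.015,"yaw":0.32},
    {"x":0,"y":0.035,"z":-0.02,"yaw":0.46},
    {"x":0,"y":0.045,"z":-0.02,"yaw":0.6},
    {"x":0,"y":0.055,"z":-0.02,"yaw":0.74},
    {"x":0,"y":0.065,"z":-0.02,"yaw":0.88},
    {"x":0,"y":0.075,"z":-0.02,"yaw":1.02},
    {"x":0,"y":0.085,"z":-0.02,"yaw":1.16},
    {"x":0,"y":0.09,"z":-0.02,"yaw":1.25}
  ]
}}

```text
time_s: 6.3
tool_pos: [0.513, 0.0869, 0.1918]
tcp_rot: [[0.119, 0.993, -0.005], [0.993, -0.119, 0.0], [-0.0, -0.005, -1.0]]
force: [-0.0, -0.2, -1.3]
opening: 0.366
```

```bash
python3 - <<'E'
from h import *
o=r.get_obs()
K,k1,E=ld('w3.png')
c=r.read_camera('wrist');Tc=c['T_tool_cam']
def rt(u,v,z):
    p=cv2.undistortPoints(np.array([[[u,v]]],float),K,np.array([k1,0,0,0.])).ravel();d=Tc[:3,:3]@np.array([p[0],-p[1],-1]);o=Tc[:3,3];return (o+d*(z-o[2])/d[2]).round(4)
print(rt(281,137,-.036),rt(247,145,-.036),rt(316,145,-.036),rt(251,330,-.036),rt(312,330,-.036),'lens top',rt(278,53,-.014))
h=.2;c=np.array([.711,.214,.106]);m=c-.1806*np.array([np.cos(h),np.sin(h),0])
togo([m[0],m[1],.1525],h)
E
```

```text
[ 0.0618  0.0011 -0.036 ] [ 0.0584 -0.014  -0.036 ] [ 0.0584  0.0166 -0.036 ] [-0.0389 -0.0149 -0.036 ] [-0.0389  0.0178 -0.036 ] lens top [ 0.1005 -0.0004 -0.014 ]
t 6.35 tcp [0.5133 0.0873 0.1919] yaw 1.45 q [0.03 0.   1.86 0.   1.28 0.15] open 0.361 shift [0.0926 0.0098 0.0393] toolyaw 1.25
```

Call:
{"api": "servo_tool", "payload": {
  "plan": [
    {"x":0.01,"y":0.001,"z":0,"yaw":0.12},
    {"x":0.02,"y":0.002,"z":0,"yaw":0.26},
    {"x":0.03,"y":0.003,"z":0,"yaw":0.4},
    {"x":0.04,"y":0.004,"z":0,"yaw":0.54},
    {"x":0.05,"y":0.005,"z":0.005,"yaw":0.68},
    {"x":0.06,"y":0.006,"z":0.01,"yaw":0.82},
    {"x":0.07,"y":0.007,"z":0.015,"yaw":0.96},
    {"x":0.08,"y":0.008,"z":0.02,"yaw":1.1},
    {"x":0.088,"y":0.009,"z":0.025,"yaw":1.2},
    {"x":0.0925,"y":0.009,"z":0.03,"yaw":1.25}
  ]
}}

```text
time_s: 7.35
tool_pos: [0.5326, 0.1773, 0.1621]
tcp_rot: [[0.979, 0.204, -0.004], [0.204, -0.979, -0.001], [-0.004, -0.0, -1.0]]
force: [0.7, -0.4, -0.8]
opening: 0.362
```

```bash
python3 - <<'E'
from h import *
snap('wrist','w4.png')
h=.2;c=np.array([.711,.214,.106]);m=c-.1806*np.array([np.cos(h),np.sin(h),0])
togo([m[0],m[1],.1525],h); print(proj('w4.png',c))
E
```

```text
t 7.4 tcp [0.5319 0.1776 0.161 ] yaw 0.204 q [0.2  0.12 1.8  0.   1.23 1.56] open 0.368 shift [ 0.0022 -0.0001  0.0085] toolyaw 0.004
(np.float64(280.51403917207256), np.float64(-56.865652391726826))
```

View pics/w4.png

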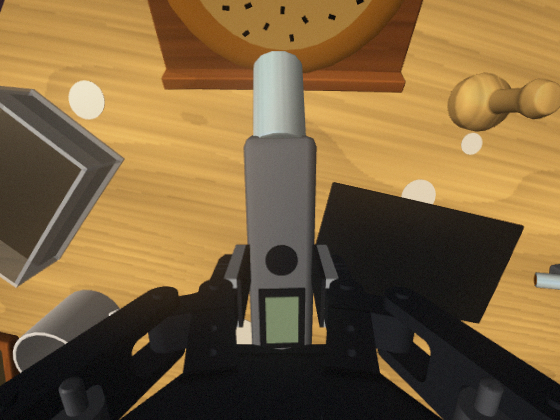

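The view is square to the stand: its front edge runs from (163,88) to (406,91), and the snout tip is at (279,53). The stand's mid column of 284.5 suggests a 2–3 mm nudge in +y. I'll settle into the aim pose and hold it.

Call:
{"api": "servo_tool", "payload": {
  "plan": [
    {"x":0.001,"y":0.001,"z":0.003,"yaw":0},
    {"x":0.002,"y":0.002,"z":0.006,"yaw":0},
    {"x":0.003,"y":0.002,"z":0.0085,"yaw":0},
    {"x":0.003,"y":0.002,"z":0.0085,"yaw":0},
    {"x":0.003,"y":0.002,"z":0.0085,"yaw":0},
    {"x":0.003,"y":0.002,"z":0.0085,"yaw":0},
    {"x":0.003,"y":0.002,"z":0.0085,"yaw":0},
    {"x":0.003,"y":0.002,"z":0.0085,"yaw":0},
    {"x":0.003,"y":0.002,"z":0.0085,"yaw":0},
    {"x":0.003,"y":0.002,"z":0.0085,"yaw":0}
  ]
}}

```text
time_s: 8.4
tool_pos: [0.5374, 0.1759, 0.1562]
tcp_rot: [[0.979, 0.204, 0.0], [0.204, -0.979, 0.0], [0.0, -0.0, -1.0]]
force: [-0.2, -0.2, -1.2]
opening: 0.364
```

```bash
python3 - <<'E'
from h import *
snap('scene','s5.png');snap('side','d5.png')
h=.2;c=np.array([.711,.214,.106]);m=c-.1806*np.array([np.cos(h),np.sin(h),0])
togo([m[0],m[1],.1525],h)
o=r.get_obs();R=np.array(o['tcp_rot']);L=o['tool_pos']+R@np.array([.095,0,-.0035]);d=R@np.array([np.cos(np.pi/6),0,.5])
t=(c-L)@d;print('lens',L,'dist',t,'miss',np.linalg.norm(c-L-t*d))
w=[]
for f in('s5.png','d5.png'):
    i=cv2.imread('pics/'+f);u,v=map(int,proj(f,(L+c)/2));k=cv2.resize(i[max(v-65,0):v+65,u-65:u+65],(400,400),interpolation=2)
    print(f,u-65,v-65,proj(f,L),proj(f,c));w.append(k)
cv2.imwrite('pics/c5.png',np.hstack(w))
E
```

```text
t 8.5 tcp [0.5374 0.1758 0.1561] yaw 0.206 q [ 0.19  0.13  1.79 -0.    1.22  1.56] open 0.365 shift [-0.0029 -0.0029  0.0036] toolyaw 0.006
lens [0.6304061  0.1952587  0.15962116] dist 0.09845084425951049 miss 0.005410433862227886
s5.png 220 220 (np.float64(296.1525929420999), np.float64(270.0632914320206)) (np.float64(275.8337022254331), np.float64(299.9966280129851))
d5.png 243 78 (np.float64(296.1224157581766), np.float64(138.97770971064372)) (np.float64(319.6432990936902), np.float64(148.48425603522995))
```

View pics/c5.png

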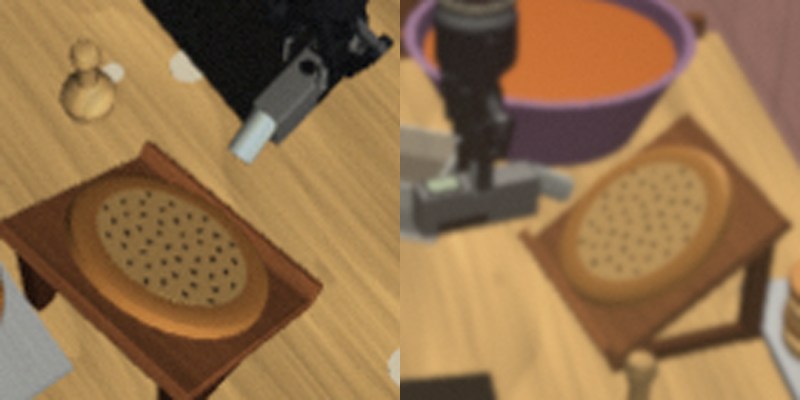

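The lens tip is seen at scene (299,269) and side (297,138), each within 3 px of prediction. The crust centre in the scene matches too. I'll lower by 3.5 mm and hold.

Call:
{"api": "servo_tool", "payload": {
  "plan": [
    {"x":0,"y":0,"z":0.0015,"yaw":0},
    {"x":0,"y":0,"z":0.0035,"yaw":0},
    {"x":0,"y":0,"z":0.0035,"yaw":0},
    {"x":0,"y":0,"z":0.0035,"yaw":0},
    {"x":0,"y":0,"z":0.0035,"yaw":0},
    {"x":0,"y":0,"z":0.0035,"yaw":0},
    {"x":0,"y":0,"z":0.0035,"yaw":0},
    {"x":0,"y":0,"z":0.0035,"yaw":0},
    {"x":0,"y":0,"z":0.0035,"yaw":0},
    {"x":0,"y":0,"z":0.0035,"yaw":0}
  ]
}}

```text
time_s: 9.5
tool_pos: [0.5374, 0.1758, 0.1526]
tcp_rot: [[0.979, 0.204, 0.0], [0.204, -0.979, 0.0], [0.0, -0.0, -1.0]]
force: [0.2, 0.0, -2.3]
opening: 0.359
```

Call:
{"api": "servo_tool", "payload": {
  "plan": [
    {"x":0,"y":0,"z":0,"yaw":0},
    {"x":0,"y":0,"z":0,"yaw":0},
    {"x":0,"y":0,"z":0,"yaw":0},
    {"x":0,"y":0,"z":0,"yaw":0},
    {"x":0,"y":0,"z":0,"yaw":0},
    {"x":0,"y":0,"z":0,"yaw":0},
    {"x":0,"y":0,"z":0,"yaw":0},
    {"x":0,"y":0,"z":0,"yaw":0},
    {"x":0,"y":0,"z":0,"yaw":0},
    {"x":0,"y":0,"z":0,"yaw":0}
  ]
}}

```text
time_s: 10.5
tool_pos: [0.5374, 0.1758, 0.1526]
tcp_rot: [[0.979, 0.204, 0.0], [0.204, -0.979, -0.0], [0.0, 0.0, -1.0]]
force: [0.6, 0.4, -1.8]
opening: 0.362
```

Call:
{"api": "servo_tool", "payload": {
  "plan": [
    {"x":0,"y":0,"z":0,"yaw":0},
    {"x":0,"y":0,"z":0,"yaw":0},
    {"x":0,"y":0,"z":0,"yaw":0},
    {"x":0,"y":0,"z":0,"yaw":0},
    {"x":0,"y":0,"z":0,"yaw":0},
    {"x":0,"y":0,"z":0,"yaw":0},
    {"x":0,"y":0,"z":0,"yaw":0},
    {"x":0,"y":0,"z":0,"yaw":0},
    {"x":0,"y":0,"z":0,"yaw":0},
    {"x":0,"y":0,"z":0,"yaw":0}
  ]
}}

```text
time_s: 11.5
tool_pos: [0.5374, 0.1758, 0.1526]
tcp_rot: [[0.979, 0.204, -0.0], [0.204, -0.979, 0.0], [0.0, -0.0, -1.0]]
force: [-0.2, 0.1, -1.6]
opening: 0.365
```

```bash
python3 - <<'E'
from h import *
togo([.513,.087,.19],1.45)
c=np.array([.711,.214,.106])
o=r.get_obs();R=np.array(o['tcp_rot']);L=o['tool_pos']+R@np.array([.095,0,-.0035]);d=R@np.array([np.cos(np.pi/6),0,.5])
t=(c-L)@d;print('dist',t,'miss',np.linalg.norm(c-L-t*d))
# mat pose from w1
g=cv2.cvtColor(cv2.imread('pics/w1.png'),cv2.COLOR_BGR2GRAY)
W=np.array([plane('w1.png',*p,.006) for p in ((184,165),(326,98),(360,182),(226,241))]);print(W.round(4),W.mean(0),[np.linalg.norm(W[i]-W[i-1]).round(3) for i in range(4)])
E
```

```text
t 11.5 tcp [0.5374 0.1758 0.1526] yaw 0.206 q [0.19 0.14 1.8  0.   1.21 1.56] open 0.365 shift [-0.0421  0.0819 -0.0374] toolyaw -1.244
dist 0.09668935420780797 miss 0.00279439937579593
[[ 0.4047 -0.1139  0.006 ]
 [ 0.4089  0.1212  0.006 ]
 [ 0.5454  0.1199  0.006 ]
 [ 0.5428 -0.1146  0.006 ]] [0.47544127 0.00318015 0.006     ] [np.float64(0.138), np.float64(0.235), np.float64(0.137), np.float64(0.235)]
```

The aim is about 97 mm away with roughly 3 mm miss, and it has held steady for 2.9 s. One more held second for margin, then back to the mat. I'll lay it along the mat's long side, where it fits entirely.

Call:
{"api": "servo_tool", "payload": {
  "plan": [
    {"x":0,"y":0,"z":0,"yaw":0},
    {"x":0,"y":0,"z":0,"yaw":0},
    {"x":0,"y":0,"z":0,"yaw":0},
    {"x":0,"y":0,"z":0,"yaw":0},
    {"x":0,"y":0,"z":0,"yaw":0},
    {"x":0,"y":0,"z":0,"yaw":0},
    {"x":0,"y":0,"z":0,"yaw":0},
    {"x":0,"y":0,"z":0,"yaw":0},
    {"x":0,"y":0,"z":0,"yaw":0},
    {"x":0,"y":0,"z":0,"yaw":0}
  ]
}}

```text
time_s: 12.5
tool_pos: [0.5374, 0.1758, 0.1526]
tcp_rot: [[0.979, 0.204, -0.0], [0.204, -0.979, -0.0], [-0.0, 0.0, -1.0]]
force: [-0.2, 0.0, -3.0]
opening: 0.366
```

Call:
{"api": "servo_tool", "payload": {
  "plan": [
    {"x":-0.004,"y":0.004,"z":-0.008,"yaw":-0.03},
    {"x":-0.008,"y":0.01,"z":-0.016,"yaw":-0.12},
    {"x":-0.012,"y":0.018,"z":-0.024,"yaw":-0.26},
    {"x":-0.016,"y":0.027,"z":-0.03,"yaw":-0.4},
    {"x":-0.02,"y":0.036,"z":-0.035,"yaw":-0.54},
    {"x":-0.025,"y":0.046,"z":-0.037,"yaw":-0.68},
    {"x":-0.03,"y":0.056,"z":-0.037,"yaw":-0.82},
    {"x":-0.034,"y":0.066,"z":-0.037,"yaw":-0.96},
    {"x":-0.038,"y":0.075,"z":-0.037,"yaw":-1.1},
    {"x":-0.042,"y":0.082,"z":-0.037,"yaw":-1.24}
  ]
}}

```text
time_s: 13.5
tool_pos: [0.513, 0.0864, 0.1897]
tcp_rot: [[0.119, 0.993, 0.0], [0.993, -0.119, -0.0], [-0.0, 0.0, -1.0]]
force: [0.3, -0.0, -0.4]
opening: 0.361
```

```bash
python3 - <<'E'
from h import *
togo([.476,-.015,.06],1.57)
E
```

```text
t 13.5 tcp [0.513  0.0864 0.1897] yaw 1.451 q [ 0.03  0.    1.87 -0.    1.27  0.15] open 0.361 shift [-0.1051 -0.0247  0.1297] toolyaw -0.119
```

Call:
{"api": "servo_tool", "payload": {
  "plan": [
    {"x":-0.01,"y":-0.002,"z":0.005,"yaw":-0.02},
    {"x":-0.025,"y":-0.006,"z":0.015,"yaw":-0.05},
    {"x":-0.042,"y":-0.01,"z":0.03,"yaw":-0.08},
    {"x":-0.06,"y":-0.015,"z":0.05,"yaw":-0.1},
    {"x":-0.078,"y":-0.019,"z":0.07,"yaw":-0.12},
    {"x":-0.093,"y":-0.022,"z":0.09,"yaw":-0.12},
    {"x":-0.103,"y":-0.024,"z":0.108,"yaw":-0.12},
    {"x":-0.105,"y":-0.025,"z":0.122,"yaw":-0.12},
    {"x":-0.105,"y":-0.025,"z":0.13,"yaw":-0.12},
    {"x":-0.105,"y":-0.025,"z":0.13,"yaw":-0.12}
  ]
}}

```text
time_s: 14.5
tool_pos: [0.4742, -0.0139, 0.0586]
tcp_rot: [[0.005, 1.0, -0.002], [1.0, -0.005, 0.001], [0.001, -0.002, -1.0]]
force: [0.2, 0.3, -2.3]
opening: 0.359
```

Call:
{"api": "servo_tool", "payload": {
  "plan": [
    {"x":0,"y":0,"z":0.008,"yaw":0},
    {"x":0,"y":0,"z":0.018,"yaw":0},
    {"x":0,"y":0,"z":0.026,"yaw":0},
    {"x":0,"y":0,"z":0.032,"yaw":0},
    {"x":0,"y":0,"z":0.036,"yaw":0},
    {"x":0,"y":0,"z":0.039,"yaw":0},
    {"x":0,"y":0,"z":0.041,"yaw":0},
    {"x":0,"y":0,"z":0.042,"yaw":0},
    {"x":0,"y":0,"z":0.042,"yaw":0},
    {"x":0,"y":0,"z":0.042,"yaw":0}
  ]
}}

```text
time_s: 15.5
tool_pos: [0.4754, -0.0141, 0.0178]
tcp_rot: [[0.005, 1.0, 0.0], [1.0, -0.005, -0.0], [-0.0, 0.0, -1.0]]
force: [-0.1, 0.3, -1.3]
opening: 0.363
```

```bash
python3 - <<'E'
from h import *
togo([.476,-.015,.0155],1.57);print(r.get_obs()['force'],r.get_obs()['wrist_torque'])
snap('side','d6.png');i=cv2.imread('pics/d6.png')[150:280,190:330];a=cv2.resize(i,None,fx=3.2,fy=3.2,interpolation=2)
snap('wrist','w6.png');b=cv2.resize(cv2.imread('pics/w6.png'),(448,336))
a=a[:416];b=cv2.copyMakeBorder(b,0,416-336,0,0,0);cv2.imwrite('pics/c6.png',np.hstack([a,b])[:, :800])
E
```

```text
t 15.5 tcp [ 0.4754 -0.0141  0.0178] yaw 1.566 q [-0.18  0.15  2.08  0.    0.91 -0.17] open 0.363 shift [-0.0009  0.0006  0.0023] toolyaw -0.004
[-0.07957861  0.30801563 -1.28710096] [-0.00102128 -0.03916112 -0.04137525]
```

View pics/c6.png

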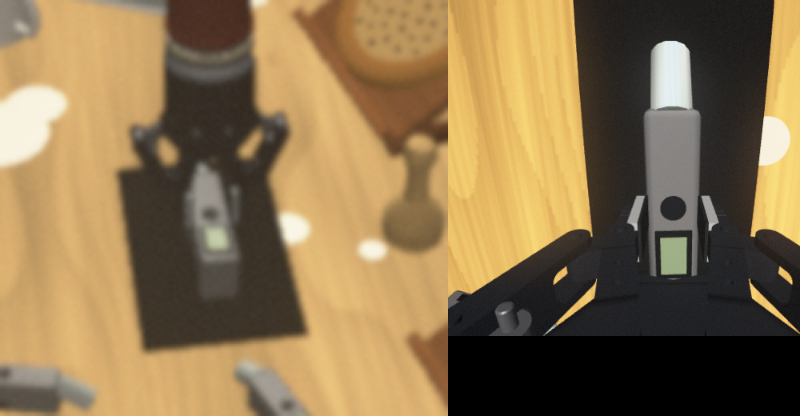

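The thermometer is over the mat and fully inside it, but the force still shows a free hang. I'll lower in 0.5 mm steps until it touches.

Call:
{"api": "servo_tool", "payload": {
  "plan": [
    {"x":0,"y":0,"z":0.0005,"yaw":0},
    {"x":0,"y":0,"z":0.001,"yaw":0},
    {"x":0,"y":0,"z":0.0015,"yaw":0},
    {"x":0,"y":0,"z":0.0018,"yaw":0},
    {"x":0,"y":0,"z":0.002,"yaw":0},
    {"x":0,"y":0,"z":0.002,"yaw":0},
    {"x":0,"y":0,"z":0.002,"yaw":0},
    {"x":0,"y":0,"z":0.002,"yaw":0},
    {"x":0,"y":0,"z":0.002,"yaw":0},
    {"x":0,"y":0,"z":0.002,"yaw":0}
  ]
}}

```text
time_s: 16.6
tool_pos: [0.4753, -0.0141, 0.0161]
tcp_rot: [[0.005, 1.0, -0.0], [1.0, -0.005, -0.0], [-0.0, -0.0, -1.0]]
force: [-2.8, 0.2, 5.5]
opening: 0.368
```

It has touched the mat at +5.5 N. Releasing and retreating straight up.

Call:
{"api": "servo_tool", "payload": {
  "plan": [
    {"x":0,"y":0,"z":0,"yaw":0},
    {"x":0,"y":0,"z":0,"yaw":0},
    {"x":0,"y":0,"z":0,"yaw":0},
    {"x":0,"y":0,"z":0,"yaw":0},
    {"x":0,"y":0,"z":0,"yaw":0},
    {"x":0,"y":0,"z":0,"yaw":0},
    {"x":0,"y":0,"z":0,"yaw":0},
    {"x":0,"y":0,"z":0,"yaw":0},
    {"x":0,"y":0,"z":0,"yaw":0},
    {"x":0,"y":0,"z":0,"yaw":0}
  ],
  "jaw": 1
}}

```text
time_s: 17.6
tool_pos: [0.4752, -0.0141, 0.0156]
tcp_rot: [[0.005, 1.0, 0.0], [1.0, -0.005, -0.0], [-0.0, 0.0, -1.0]]
force: [0.6, 1.4, -0.4]
opening: 0.998
```

Call:
{"api": "servo_tool", "payload": {
  "plan": [
    {"x":0,"y":0,"z":-0.005,"yaw":0},
    {"x":0,"y":0,"z":-0.02,"yaw":0},
    {"x":0,"y":0,"z":-0.04,"yaw":0},
    {"x":0,"y":0,"z":-0.07,"yaw":0},
    {"x":0,"y":0,"z":-0.1,"yaw":0},
    {"x":0,"y":0,"z":-0.13,"yaw":0},
    {"x":0,"y":0,"z":-0.16,"yaw":0},
    {"x":0,"y":0,"z":-0.18,"yaw":0},
    {"x":0,"y":0,"z":-0.2,"yaw":0},
    {"x":0,"y":0,"z":-0.2,"yaw":0}
  ]
}}

```text
time_s: 18.6
tool_pos: [0.4776, -0.0145, 0.2195]
tcp_rot: [[0.005, 1.0, 0.007], [1.0, -0.005, -0.001], [-0.001, 0.007, -1.0]]
force: [-0.6, -0.2, 1.2]
opening: 1.003
```

```bash
python3 - <<'E'
from h import *
i=snap('scene','s7.png');j=snap('wrist','w7.png');togo([0,0,0],0)
cv2.imwrite('pics/c7.png',np.hstack([cv2.resize(i[90:390,140:440],(400,400)),cv2.resize(j,(400,300)) if 0 else cv2.copyMakeBorder(cv2.resize(j,(400,300)),0,100,0,0,0)])[:,:,::-1])
E
```

```text
t 18.7 tcp [ 0.4752 -0.0141  0.2157] yaw 1.566 q [-0.18 -0.13  1.94  0.    1.33 -0.17] open 0.994 shift [ 0.0118 -0.4755  0.2153] toolyaw 1.566
```

View pics/c7.png

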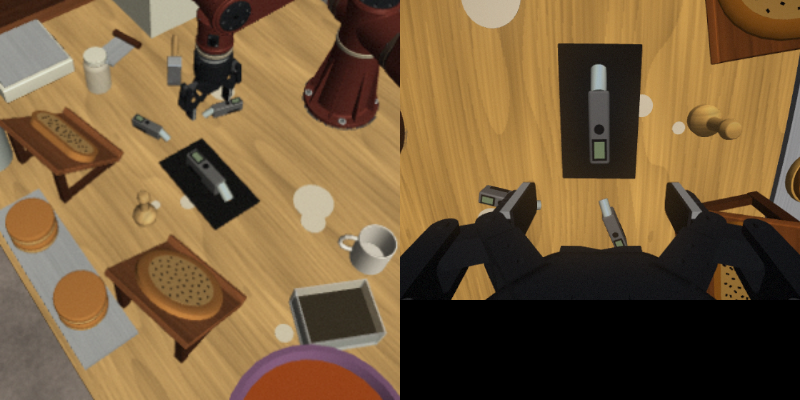

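The thermometer rests upright on its underside in the middle of the mat, at wrist (598,115) in the crop. The gripper is clear and everything else is where it was.

```bash
python3 -c "
from station import r
print(r.job_done())"
```

```text
the job is handed in; nothing more can be done
None
```

The job is done and handed in at about 19 s of the 54 s allowed; no verdict was reported.

- **Measuring:** I picked up the large thermometer from the mat and pointed its lens at the middle of the round flatbread. By my estimate it was about 97 mm away, and the line of sight passed within about 3 mm of the middle. It held there without measurable motion for about 4 s.
- **Putting back:** I lowered it onto the mat until it touched (5.5 N), let go and moved straight up. It now lies along the mat's long side, turned from how it lay before.
- **Last checks:** The final pictures show it resting on its underside, fully on the mat. The gripper is clear of everything, and the breads, stands and other things look undisturbed.
- **What disagreed:**
  - My automatic fit of the bread in the side picture leaked past its edge, so I did not use it. By eye, that picture put the bread about 3 px (some 5 mm) off my estimate.
  - The bread's position came from the scene and wrist pictures, which agreed within 2 mm.
  - The first look measured the handle as 114 mm long, not 120, so I corrected by a few millimetres with a closer look before gripping.

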